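# Hang the ink-cup shelf on the slotted rack

### The job

Hang the green ink-cup shelf on the slotted rack at the tattoo station: pass both of its steel hook tabs through the two slots, then push the shelf down until the tabs sit on the bottom edges of the slots and the brass catch bar springs out over them. Let go and leave it hanging there; do not disturb the white tray, which has no tabs.

Things in the scene. Friction and masses are not known exactly. Their poses are not given: they have to be found in the camera images.
- ink_shelf: Loose green shelf, 180 g. Origin: midway between its two hook tabs, on the back face, 90 mm above its foot; x out of the back, z up. Body 100 deep (x -100 to 0), 120 wide, back 4 thick to z=12. Pinch its fin across y: 10 thick, x -70 to -26, top z=42 mm. Steel tabs at y=-32, +32, 16 wide: tongue z 0-6 to x=26, end lip down to z=-20, its front sloping from x=16 (tip) to 10 (top).
- rack: Fixed grey slotted rack. Origin: on the bench under its front face (x=0, faces robot); x to its back, z up. Two uprights 4 mm thick, 244 high; slots at y=-32, +32, 36 wide, z 190 to 232. With axes as the rack's, bring the shelf's origin in at z=218 (212-224), y=0, along +x until its back meets the front face (x=0), then push it down to z=190, tongues on the slots' bottom edges: home (drooping some 4 deg).
- catch_bar (a joint): Sprung brass bar, 12 mm thick, level behind the slots, axis at z=205 mm; slides along rack x. 0 = out (its front 16 mm behind the uprights' front face), positive = pushed back (m, max 0.016). Tabs coming in push it back 5 to 10 mm (7 N); it then rubs on the lips, so the shelf needs a push down of about 5 N, and springs back to 0 over the tongues when the shelf is home.
- plain_tray: Bystander, to be left alone: loose white tray of the same size, with the same fin and cups as the green shelf but no hook tabs. Origin: on its back face, 90 mm above its foot.
Not all that is in view belongs to the job. There is more than one size of the rack; the job needs the larger. There is more than one size of the ink_shelf; the job needs the larger.

How it is judged:
By the outcome, as a careful person would: the job done as asked, in the order asked, and still so for the second after the job is handed in, with the robot touching nothing.
It also fails if it takes over 38 s, if anything falls off the work surface, if the arm or the gripper's body presses on something with over 40 N, if the wrist force passes 120 N, or if a joint passes its speed limit or range.

### The arm

A 6-joint arm with a two-finger parallel gripper is mounted at the origin on the work surface. World frame = base frame: x ahead of the robot, y to its left, z up, the work surface at z = 0. Lengths are in m, angles in rad, forces in N, time in s.
With the tool pointing down it reaches from about 0.35 to 1 m from the base axis. Payload 7.1 kg.
Tool frame: the origin (TCP) lies between the finger pads; the fingertips stand 22 mm ahead of it and the grasp point (between the pads) lies 3 mm ahead of it; x points along the fingers, y is the direction in which the jaws open and shut, and the axes are right-handed (so a half turn about x gives the same grasp; the last joint's range is limited). The gripper opens to 85 mm and grips with 20 to 120 N. Pads are 22 mm wide; open, the fingers measure 114 mm over their backs; the gripper's body (76 mm by 85 mm) begins 54 mm behind the grasp point. The pads swing forward as they close: fully open they stand 13 mm farther back than shut.
Start: joints at [-1.356, 0.423, 1.63, -0, 1.089, -0.019], TCP at [0.145, -0.608, 0.253] pointing down, gripper open.
Joint ranges: [-3, 3], [-0.9, 2.11], [0.09, 2.58], [-1.31, 4.45], [0.11, 2.69], [-2.54, 2.54]. Speed limits (rad/s): [2.39, 2.39, 3.01, 3.14, 3.14, 3.14].

### API

Orientations are given as a rotation vector (axis times angle).
In Python, from rig import manip gives the robot as it stands. The module is installed in compiled form; this text tells all that it offers. Calls block until the motion is done:
- manip.move_to(position, orientation): joint-space move of the TCP to a pose.
- manip.servo_line(position, orientation=None, rate=0.15): straight line of the TCP; orientation=None keeps the orientation; rate is the mean speed in m/s.
- manip.set_joints(angles): joint-space move.
- manip.command_gripper(opening, f_grip=None): finger opening in m; f_grip is the grip in N (None keeps the last); returns when the fingers have stopped.
- manip.hold(seconds).
- manip.solve_ik(position, orientation): joint angles nearest the present ones, or None.
- manip.camera(name): name is "scene" or "top" or "wrist"; returns a dict with "image" (400x640x3 uint8, red, green, blue), "fx", "fy", "cx", "cy" (pixels), "cam_to_world" (4x4, takes a point from camera to world coordinates); the wrist camera has in their place "mount" (4x4, takes a point from camera to tool coordinates, whose origin is the TCP and whose axes are the tool frame's). Camera axes: x right, y down, z forward; pixel columns grow to the right and rows downward; lengths in m; the calibration is good to about 2 mm. A picture is of the moment at which its call begins: read the wrist's pose just before it. There is no depth.
A pose or a line that the arm cannot do raises manip.IKError and nothing moves.
- manip.sign_off(): hands the job in, once; it reports no verdict.
Readings, each from a call of its own:
- manip.get_time(): time.
- manip.get_joint_positions(): joint angles.
- manip.get_joint_vel(): joint speeds.
- manip.get_tau(): joint torques, N m.
- manip.get_position(): TCP position.
- manip.get_ee_rot(): TCP orientation.
- manip.get_contact_force(): force on the tool from outside, world axes, zero at the start.
- manip.get_torque(): the same for the moment, N m.
- manip.get_width(): finger opening in m.
Only numpy, scipy, OpenCV 4.12 (cv2) and the standard library are available. Lean on these libraries where they do the work, as an engineer would, in place of code of your own. Each camera call takes 0.05 s, during which the arm holds its last target. There are 200 camera calls.

## Working session

There is one attempt and no reset: what is moved stays moved. The work goes in short steps, each a Python script; the robot and the scene stay as the last script left them, time stands still between calls to the robot, and variables do not carry over. Pictures are saved under pics/ and viewed, about 8 in all and at most 12, crops included, and the job is handed in when it is done.

```bash
mkdir -p pics
cat > h.py <<'E'
import numpy as np, cv2
from rig import manip
from scipy.spatial.transform import Rotation as R
def snap(n,f):
    c=manip.camera(n); cv2.imwrite(f,c["image"][:,:,::-1]); return c
E
python3 - <<'E'
from h import *
import pickle
d={}
for n in("scene","top"):
    d[n]=snap(n,f"pics/{n}0.png"); print(n,d[n]["fx"],d[n]["fy"],d[n]["cx"],d[n]["cy"],d[n]["cam_to_world"].round(4).tolist())
pickle.dump(d,open("d.pkl","wb"))
w=snap("wrist","pics/w0.png"); print(w["mount"].round(4).tolist(),w["fx"]); print(manip.get_ee_rot(),manip.get_time())
E
```

```text
scene 515.8263588416328 515.8263588416328 324.64754388330846 199.3519293797438 [[0.5389, 0.7116, -0.4507, 1.1352], [0.8423, -0.4616, 0.2782, -0.3868], [-0.0101, -0.5296, -0.8482, 1.1759], [0.0, 0.0, 0.0, 1.0]]
top 370.0797479689175 370.0797479689175 319.4743134347965 205.04190304601823 [[0.0264, -0.994, 0.1057, 0.4643], [-0.9996, -0.026, 0.0055, -0.0325], [-0.0028, -0.1058, -0.9944, 1.071], [0.0, 0.0, 0.0, 1.0]]
[[-0.0003, -0.3171, 0.9484, -0.121], [1.0, -0.0014, -0.0001, 0.0011], [0.0014, 0.9484, 0.3171, -0.0833], [0.0, 0.0, 0.0, 1.0]] 318.24192668196156
[ 2.09788293  0.24762917 -2.09814254] 0.15
```

View pics/scene0.png

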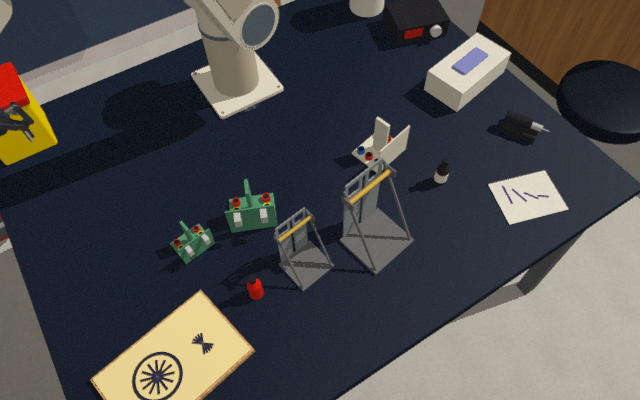

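View pics/top0.png

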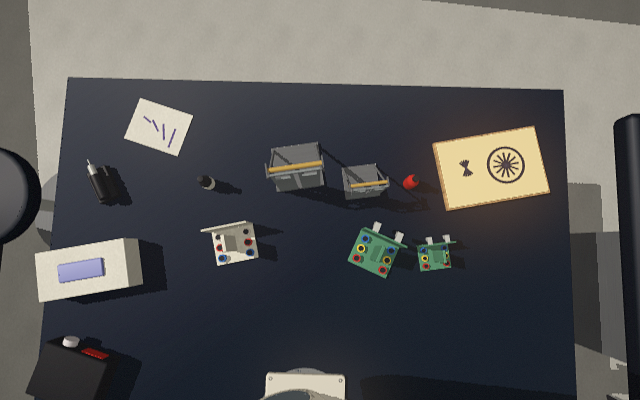

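Both views show two green shelves: large at scene (251,208) / top (377,252), and small at scene (192,242) / top (435,254). There are two racks: large at scene (372,215) / top (297,167), and small at scene (303,250) / top (365,181). The white tray is at top (233,243). The job needs the larger of each. I'll confirm this and read the features in one enlarged crop.

Run:
```python
import cv2,numpy as np
s=cv2.imread("pics/scene0.png");t=cv2.imread("pics/top0.png")
a=cv2.resize(t[130:290,255:465],None,fx=3.6,fy=3.6,interpolation=cv2.INTER_CUBIC)
cv2.imwrite("pics/c1.png",cv2.convertScaleAbs(a,alpha=1.5))
b=cv2.resize(s[150:280,215:420],None,fx=3.8,fy=3.8,interpolation=cv2.INTER_CUBIC)
cv2.imwrite("pics/c2.png",cv2.convertScaleAbs(b,alpha=1.5))
```

```text
(no output)
```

View pics/c1.png

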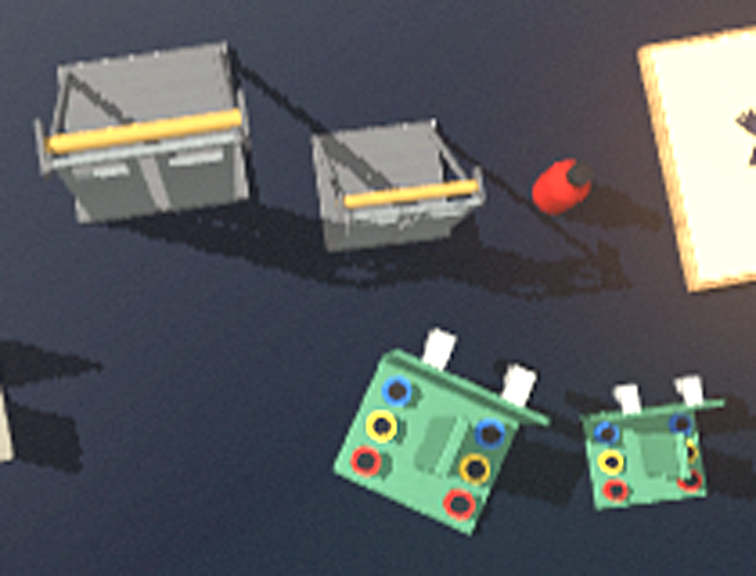

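View pics/c2.png

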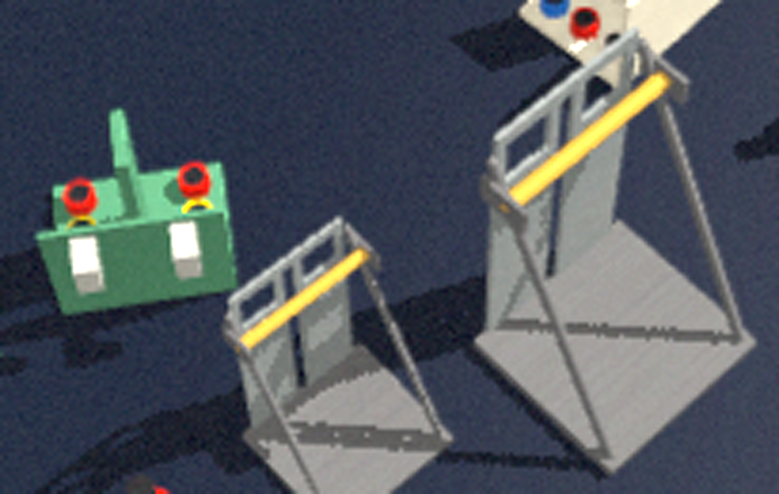

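Confirmed: the larger rack (crop 1 left, bar from (50,143) to (242,118)) and the larger shelf (crop 1 tabs at (438,350) and (518,386)) are the ones needed. Next I'll measure them.

```bash
cat >> h.py <<'E'
def ray(c,uv,T):
    d=T[:3,:3]@np.array([(uv[0]-c["cx"])/c["fx"],(uv[1]-c["cy"])/c["fy"],1.]); return T[:3,3],d
def onz(c,uv,z,T=None):
    o,d=ray(c,uv,c["cam_to_world"] if T is None else T); return o+d*(z-o[2])/d[2]
def blobs(c,lo,hi,amin,roi=None):
    hsv=cv2.cvtColor(c["image"],cv2.COLOR_RGB2HSV); m=cv2.inRange(hsv,lo,hi)
    if roi: k=np.zeros_like(m); k[roi[1]:roi[3],roi[0]:roi[2]]=255; m&=k
    return [x for x in cv2.findContours(m,0,cv2.CHAIN_APPROX_NONE)[0] if cv2.contourArea(x)>amin]
def ends(cn):
    b=cv2.boxPoints(cv2.minAreaRect(cn)); e=np.linalg.norm(b[0]-b[1])<np.linalg.norm(b[1]-b[2])
    return ((b[0]+b[1])/2,(b[2]+b[3])/2) if e else ((b[1]+b[2])/2,(b[3]+b[0])/2)
E
python3 - <<'E'
from h import *
import pickle
d=pickle.load(open("d.pkl","rb"))
for n,rb,rt,zt in(("top",(260,150,332,185),(360,215,410,248),.096),("scene",(340,165,400,220),(226,203,280,232),.096)):
    c=d[n]
    for cn in blobs(c,(15,100,90),(32,255,255),20,rb):
        p=[onz(c,e,.205) for e in ends(cn)]; v=p[1]-p[0]
        print(n,"bar",np.round(p,4).tolist(),"mid",((p[0]+p[1])/2).round(4),"len",np.linalg.norm(v).round(4),"ang",np.degrees(np.arctan2(v[1],v[0])).round(2))
    for cn in blobs(c,(0,0,120),(179,60,255),15,rt):
        b=cv2.boxPoints(cv2.minAreaRect(cn)); print(n,"tab px",b.round(1).tolist(),"world",[onz(c,q,zt)[:2].round(4).tolist() for q in b])
    for cn in blobs(c,(60,60,40),(90,255,255),200): 
        x=cv2.boundingRect(cn); print("green",x)
E
```

```text
top bar [[0.6586, -0.0291, 0.205], [0.6366, 0.0992, 0.205]] mid [0.6476 0.0351 0.205 ] len 0.1302 ang 99.76
top tab px [[392.79998779296875, 239.89999389648438], [396.6000061035156, 230.60000610351562], [403.6000061035156, 233.39999389648438], [399.8999938964844, 242.8000030517578]] world [[0.4811, -0.2217], [0.5057, -0.2314], [0.4988, -0.2499], [0.4742, -0.2403]]
top tab px [[370.79998779296875, 229.39999389648438], [375.20001220703125, 220.60000610351562], [381.6000061035156, 223.8000030517578], [377.20001220703125, 232.60000610351562]] world [[0.5071, -0.1637], [0.5306, -0.175], [0.5226, -0.1919], [0.4991, -0.1806]]
green (416, 241, 40, 31)
green (347, 227, 61, 52)
scene bar [[0.6333, 0.1009, 0.205], [0.6554, -0.025, 0.205]] mid [0.6444 0.0379 0.205 ] len 0.1278 ang -80.05
scene tab px [[232.39999389648438, 212.5], [239.8000030517578, 211.5], [241.60000610351562, 223.89999389648438], [234.10000610351562, 225.0]] world [[0.4709, -0.2415], [0.478, -0.2249], [0.5113, -0.2375], [0.5042, -0.2538]]
scene tab px [[258.6000061035156, 208.6999969482422], [265.79998779296875, 207.5], [267.29998779296875, 216.89999389648438], [260.20001220703125, 218.10000610351562]] world [[0.4962, -0.1825], [0.5028, -0.1662], [0.5281, -0.176], [0.5216, -0.1921]]
green (170, 220, 46, 44)
green (224, 178, 54, 55)
```

```bash
cat >> h.py <<'E'
def ori(deg,s=1):
    p=np.radians(deg); x=np.array([0,0,-1.]); y=s*np.array([-np.sin(p),np.cos(p),0]); return R.from_matrix(np.c_[x,y,np.cross(x,y)]).as_rotvec()
def rot2(deg,v):
    p=np.radians(deg); return np.array([[np.cos(p),-np.sin(p)],[np.sin(p),np.cos(p)]])@np.array(v)
def wristT(mount):
    T=np.eye(4); T[:3,:3]=R.from_rotvec(manip.get_ee_rot()).as_matrix(); T[:3,3]=manip.get_position(); return T@mount
E
python3 - <<'E'
from h import *
import pickle
for s in(1,-1):
    for p,a in(([.4446,-.1838,.215],-23.2),([.58,.02,.30],9.85)): 
        q=manip.solve_ik(p,ori(a,s)); print(s,None if q is None else np.round(q,2))
manip.command_gripper(.034,80)
manip.move_to([.4446,-.1838,.215],ori(-23.2))
manip.hold(.3)
T0=wristT(np.eye(4)); w=snap("wrist","pics/w1.png"); w["T"]=T0@w["mount"]; pickle.dump(w,open("w1.pkl","wb"))
print(manip.get_position(),manip.get_time(),manip.get_width())
E
```

```text
1 [-0.42  0.27  1.97 -0.    0.9  -1.58]
1 [ 0.01  0.31  1.69 -0.    1.15 -1.73]
-1 [-0.42  0.27  1.97  0.    0.9   1.56]
-1 [ 0.01  0.31  1.69 -0.    1.15  1.41]
[ 0.44456238 -0.18411795  0.21499435] 2.9333 0.03426995692163187
```

View pics/w1.png

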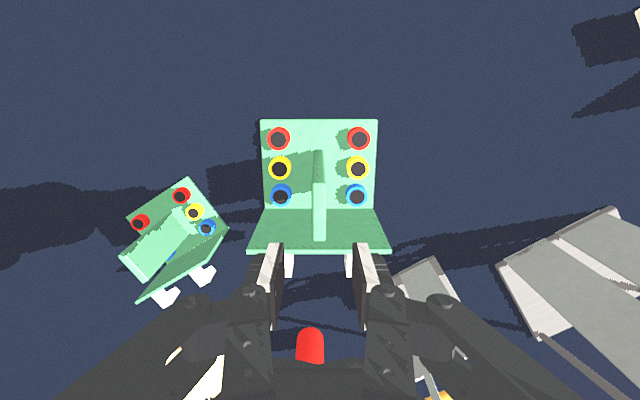

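The wrist view shows the shelf square to the gripper. Its back edge is level at row 253, and the fin's top face spans about columns 313–326 and rows 183–241. I'll refine the fin position from these.

Run:
```python
from h import *
import pickle
w=pickle.load(open("w1.pkl","rb")); T=w["T"]
for n,uv,z in(("fin front",(319.5,241),.132),("fin rear",(319.5,183),.132),("backL",(247,253),.102),("backR",(391,253),.102)):
    print(n,onz(w,uv,z,T).round(4), "in shelf est:",rot2(23.2,onz(w,uv,z,T)[:2]-[.4887,-.2027]).round(4))
g=w["image"]; hsv=cv2.cvtColor(g,cv2.COLOR_RGB2HSV)
for r in(195,205,215,225,235): print(r,g[r,306:334].sum(1).tolist())
```

```text
fin front [ 0.4672 -0.1927  0.132 ] in shelf est: [-0.0238  0.0007]
fin rear [ 0.4276 -0.1757  0.132 ] in shelf est: [-0.0668  0.0008]
backL [ 0.4677 -0.258   0.102 ] in shelf est: [ 0.0024 -0.0591]
backR [ 0.5149 -0.1485  0.102 ] in shelf est: [0.0028 0.0601]
195 [660, 670, 662, 668, 684, 549, 452, 574, 663, 670, 659, 666, 675, 673, 676, 678, 683, 689, 696, 692, 664, 665, 671, 664, 676, 677, 673, 677]
205 [661, 667, 669, 677, 682, 578, 437, 547, 666, 663, 662, 663, 665, 673, 676, 675, 680, 680, 703, 696, 671, 672, 665, 664, 666, 667, 668, 674]
215 [433, 437, 443, 437, 426, 386, 435, 559, 677, 675, 673, 681, 678, 676, 682, 678, 680, 685, 705, 694, 509, 418, 452, 441, 440, 444, 439, 456]
225 [437, 437, 443, 431, 451, 423, 409, 539, 650, 666, 658, 664, 664, 669, 672, 664, 669, 682, 710, 654, 488, 414, 437, 428, 441, 439, 443, 436]
235 [439, 431, 438, 438, 441, 398, 417, 530, 661, 667, 664, 664, 671, 671, 674, 670, 674, 681, 706, 650, 474, 428, 435, 439, 436, 437, 448, 440]
```

Run:
```python
from h import *
import pickle
a=-23.2; g=[.4460,-.1841]
manip.servo_line([*g,.121],ori(a),rate=.12); print("F down",np.round(manip.get_contact_force(),2))
manip.command_gripper(0.0,100); print("w",manip.get_width(),np.round(manip.get_contact_force(),2))
manip.servo_line([*g,.262],rate=.15); manip.hold(.2); print("F lift",np.round(manip.get_contact_force(),2),manip.get_width())
# stage: TCP at rack x=-0.10-0.0475
ro=np.array([.6243,.0327]); ra=9.85
st=ro+rot2(ra,[-.09-.0475,0])
manip.move_to([*st,.262],ori(ra)); manip.hold(.3)
print(manip.get_position(),manip.get_time())
T0=wristT(np.eye(4)); w=snap("wrist","pics/w2.png"); w["T"]=T0@w["mount"]
d={n:snap(n,f"pics/{n}2.png") for n in("scene","top")}; d["wrist"]=w; pickle.dump(d,open("d2.pkl","wb"))
s=cv2.imread("pics/scene2.png")[110:290,270:470];s=cv2.resize(s,None,fx=2.2,fy=2.2,interpolation=2)
t=cv2.imread("pics/w2.png")[60:400,80:560];t=cv2.resize(t,(396,280)); t=np.pad(t,((0,s.shape[0]-280),(0,0),(0,0)))
cv2.imwrite("pics/c3.png",np.hstack([np.pad(s,((0,0),(0,400-s.shape[1] if s.shape[1]<400 else 0),(0,0)))[:,:400],t[:, :396]]))
```

```text
F down [ 0.97 -0.37 -0.14]
w 0.00879635066937941 [-1.29 -0.13  6.65]
F lift [ 0.19  0.28 -1.02] 0.008453617838775837
[0.48880269 0.00812171 0.26200349] 6.6083
```

View pics/c3.png

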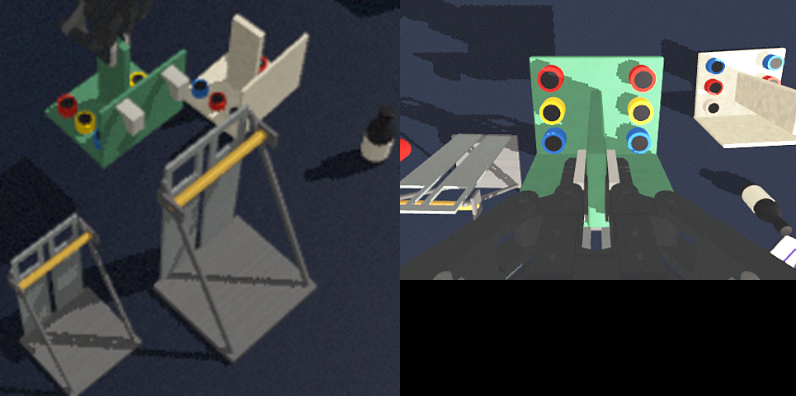

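The shelf is held square. The tabs show in the scene crop at (130,115) and (178,83), facing the rack. I'll check tab alignment numerically against the rack before inserting.

Run:
```python
from h import *
import pickle
d=pickle.load(open("d2.pkl","rb")); ro=np.array([.6243,.0327]); ra=9.85
for n,roi in(("scene",(315,135,375,175)),("top",(270,160,350,235))):
    c=d[n]
    for cn in blobs(c,(0,0,105),(179,60,255),15,roi):
        b=cv2.boxPoints(cv2.minAreaRect(cn)); print(n,b.round(0).tolist(),[rot2(-ra,onz(c,q,.237)[:2]-ro).round(4).tolist() for q in b])
    roi=(340,165,400,220) if n=="scene" else (260,150,332,185)
    for cn in blobs(c,(15,100,90),(32,255,255),20,roi):
        print("bar",[rot2(-ra,onz(c,e,.205)[:2]-ro).round(4).tolist() for e in ends(cn)])
cv2.imwrite("pics/c4.png",cv2.resize(cv2.imread("pics/top2.png")[130:280,240:390],None,fx=4,fy=4,interpolation=2))
```

```text
scene [[322.0, 157.0], [330.0, 152.0], [338.0, 166.0], [330.0, 171.0]] [[-0.0947, -0.0414], [-0.0925, -0.0184], [-0.0512, -0.0307], [-0.0535, -0.0532]]
scene [[342.0, 140.0], [374.0, 135.0], [380.0, 171.0], [349.0, 176.0]] [[-0.0992, 0.0279], [-0.0606, 0.0922], [0.0218, 0.028], [-0.0155, -0.0329]]
bar [[0.0205, 0.0656], [0.021, -0.0622]]
top [[330.0, 234.0], [330.0, 195.0], [336.0, 195.0], [336.0, 234.0]] [[-0.1488, -0.0614], [-0.0614, -0.0744], [-0.0634, -0.0879], [-0.1508, -0.0747]]
top [[270.0, 195.0], [328.0, 195.0], [328.0, 234.0], [270.0, 234.0]] [[-0.0416, 0.0605], [-0.0607, -0.0699], [-0.1482, -0.0569], [-0.1292, 0.0721]]
top [[275.0, 177.0], [290.0, 175.0], [290.0, 177.0], [275.0, 180.0]] [[-0.0021, 0.0438], [-0.0014, 0.01], [-0.0082, 0.0098], [-0.0089, 0.0436]]
top [[319.0, 171.0], [321.0, 171.0], [323.0, 184.0], [321.0, 184.0]] [[-0.0033, -0.0566], [-0.0032, -0.063], [-0.034, -0.0635], [-0.0342, -0.0571]]
top [[302.0, 173.0], [316.0, 171.0], [316.0, 174.0], [302.0, 176.0]] [[-0.0015, -0.0179], [-0.0016, -0.0506], [-0.0085, -0.0506], [-0.0084, -0.0179]]
top [[341.0, 168.0], [344.0, 168.0], [348.0, 190.0], [344.0, 191.0]] [[-0.0038, -0.1075], [-0.0036, -0.1165], [-0.056, -0.117], [-0.0562, -0.108]]
top [[270.0, 173.0], [321.0, 165.0], [324.0, 183.0], [272.0, 191.0]] [[0.0095, 0.0549], [0.0106, -0.0636], [-0.0328, -0.0638], [-0.0338, 0.0541]]
top [[289.0, 160.0], [318.0, 160.0], [318.0, 163.0], [289.0, 163.0]] [[0.0325, 0.0067], [0.0228, -0.0592], [0.0158, -0.0582], [0.0255, 0.0077]]
top [[273.0, 160.0], [286.0, 160.0], [286.0, 166.0], [273.0, 166.0]] [[0.0378, 0.0431], [0.0335, 0.0135], [0.0196, 0.0154], [0.0239, 0.0449]]
bar [[0.0233, -0.0667], [0.0235, 0.0635]]
```

View pics/c4.png

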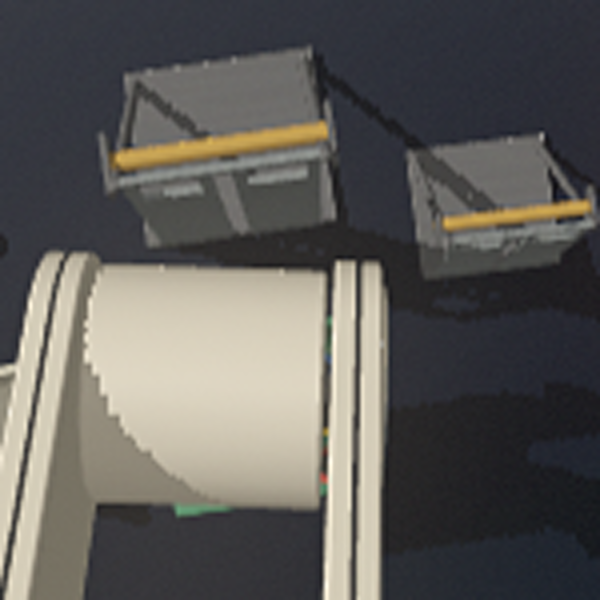

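Rack centre agrees to within 2 mm, and tab 1's root reads (-0.094,-0.030) in the rack frame against an expected (-0.09,-0.032). Inserting now, with the force watched.

```bash
cat >> h.py <<'E'
ro=np.array([.6243,.0327]); ra=9.85
def rp(x,z,y=0): return [*(ro+rot2(ra,[x,y])),z]
def F():
    f=np.array(manip.get_contact_force()); return np.array([*rot2(-ra,f[:2]),f[2]])
E
python3 - <<'E'
from h import *
z=.249
manip.servo_line(rp(-.1375,z),rate=.1); manip.hold(.2); f0=F(); print("f0",f0.round(2))
manip.servo_line(rp(-.078,z),rate=.1); manip.hold(.1); print("pre",(F()-f0).round(2))
x=-.078
while x<-.040:
    x+=.0015; manip.servo_line(rp(x,z),rate=.04); manip.hold(.03); f=F()-f0
    print(round(x,4),f.round(1))
    if f[0]<-14 or abs(f[1])>12 or abs(f[2])>12: break
print(np.round(rot2(-ra,np.array(manip.get_position())[:2]-ro),4),manip.get_position()[2],manip.get_time(),manip.get_width())
w=snap("wrist","pics/w3.png"); s=snap("scene","pics/s3.png")
s=cv2.resize(cv2.imread("pics/s3.png")[110:250,280:440],None,fx=3,fy=3,interpolation=2)
t=cv2.resize(cv2.imread("pics/w3.png")[0:400,120:520],(310,310)); t=np.pad(t,((0,s.shape[0]-310),(0,0),(0,0)))
cv2.imwrite("pics/c5.png",np.hstack([s,t]))
E
```

```text
f0 [ 0.53  0.09 -1.3 ]
pre [ 0.07 -0.44  0.37]
-0.0765 [-0.6 -0.6 -0.2]
-0.075 [-0.8  0.3 -1. ]
-0.0735 [-0.6  0.5  0.1]
-0.072 [-0.7 -0.4 -0.2]
-0.0705 [-1.3  0.1  0.1]
-0.069 [-0.8  1.  -0.4]
-0.0675 [-0.2 -0.3  0.3]
-0.066 [-0.5 -0.5  0.2]
-0.0645 [-0.8  0.4 -0.1]
-0.063 [-0.8 -0.6 -1. ]
-0.0615 [ 0.  -0.9  0.2]
-0.06 [-1.  -0.  -0.2]
-0.0585 [-0.8  0.3 -0.7]
-0.057 [-0.7  0.4 -0.8]
-0.0555 [-2.9 -0.5  0.1]
-0.054 [-5.2 -0.8  1.6]
-0.0525 [-5.9 -0.1  1.5]
-0.051 [-5.7  0.2  2.3]
-0.0495 [-7.  -1.   1.8]
-0.048 [-7.8  0.5  2.6]
-0.0465 [-6.6 -1.1  1.5]
-0.045 [-6.3  0.2  1.8]
-0.0435 [-11.1  -0.8   4.3]
-0.042 [-16.8  -0.7   6.9]
[-0.0458  0.0001] 0.24802318888186964 14.8833 0.008672386334738815
```

View pics/c5.png

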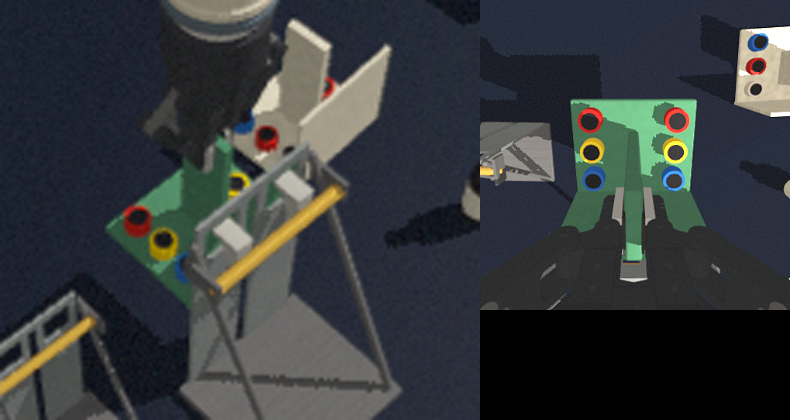

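Both tabs are through the slots, visible in the left crop at (233,237) and (293,187), and the back is against the front face. Now pushing down.

Run:
```python
from h import *
f0=np.array([.53,.09,-1.3]); x=-.0437; z=.248
while z>.208:
    z-=.002 if z>.228 else .001
    manip.servo_line(rp(x,z),rate=.05); manip.hold(.03); f=F()-f0; p=manip.get_position()
    print(round(z,4),f.round(1),round(p[2],4))
    if f[2]>26 or f[0]<-30: break
print(manip.get_time(),manip.get_width())
snap("scene","pics/s4.png"); snap("wrist","pics/w4.png")
s=cv2.resize(cv2.imread("pics/s4.png")[130:250,290:440],None,fx=3.2,fy=3.2,interpolation=2)
t=cv2.resize(cv2.imread("pics/w4.png")[0:400,120:520],(310,310)); t=np.pad(t,((0,s.shape[0]-310),(0,0),(0,0)))
cv2.imwrite("pics/c6.png",np.hstack([s,t]))
```

```text
0.246 [-10.   -0.7   1.1] 0.2452
0.244 [-10.9  -0.3   2.7] 0.2431
0.242 [-10.2   0.1   1.3] 0.2411
0.24 [-10.2   0.2   1.6] 0.2391
0.238 [-9.9 -0.8  1.7] 0.2371
0.236 [-11.4  -0.4   2.1] 0.2351
0.234 [-10.5  -0.4   1. ] 0.2331
0.232 [-9.1 -0.3  0.9] 0.231
0.23 [-7.  -0.3 -2.1] 0.2287
0.228 [-6.3  0.5 -7.8] 0.2262
0.227 [-8.9  0.1 -2.7] 0.2257
0.226 [-10.5  -0.5  -0.5] 0.2252
0.225 [-11.7  -0.2   2.2] 0.2244
0.224 [-13.1   0.3   2.5] 0.2235
0.223 [-12.1  -0.8   3. ] 0.2226
0.222 [-14.8   0.2   7.9] 0.2221
0.221 [-19.2   1.3  14. ] 0.2219
0.22 [-21.8   0.3  20.9] 0.2218
0.219 [-25.2   1.   28.7] 0.2217
20.3667 0.008313134708514695
```

View pics/c6.png

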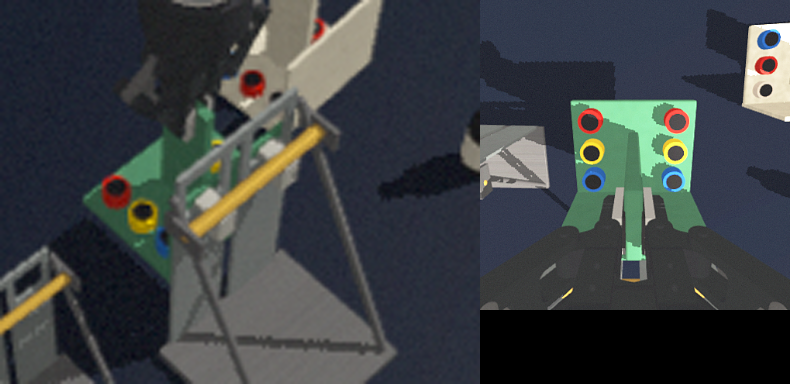

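The shelf stopped hard at TCP z 0.2217, which puts its origin at about 0.191. The bar appears to lie over the tabs. I'll check the bar numerically, then release.

```bash
cat > bar.py <<'E'
from h import *
import pickle
C=pickle.load(open("d.pkl","rb"))["scene"]
def bar(f):
    c=dict(C); c["image"]=cv2.imread(f)[:,:,::-1].copy()
    for cn in blobs(c,(15,100,90),(32,255,255),20,(340,165,400,220)): print(f,[rot2(-ra,onz(c,e,.205)[:2]-ro).round(4).tolist() for e in ends(cn)])
E
python3 - <<'E'
from bar import *
for k in("scene0","scene2","s3","s4"): bar(f"pics/{k}.png")
manip.servo_line(rp(-.0455,.2215),rate=.05); manip.hold(.1); print(F().round(1))
manip.command_gripper(.03); manip.hold(.2); print(F().round(1),manip.get_width())
p=rp(-.0455,.2215)
manip.servo_line(rp(-.0455,.32),rate=.12)
manip.servo_line(rp(-.14,.36),rate=.2); manip.hold(.3)
print(manip.get_time(),F().round(1))
snap("scene","pics/s5.png"); bar("pics/s5.png"); snap("wrist","pics/w5.png")
s=cv2.resize(cv2.imread("pics/s5.png")[130:250,290:440],None,fx=3.2,fy=3.2,interpolation=2)
t=cv2.resize(cv2.imread("pics/w5.png")[0:400,120:520],(310,310)); t=np.pad(t,((0,s.shape[0]-310),(0,0),(0,0)))
cv2.imwrite("pics/c7.png",np.hstack([s,t]))
E
```

```text
pics/scene0.png [[0.0206, 0.0656], [0.0208, -0.0622]]
pics/scene2.png [[0.0205, 0.0656], [0.021, -0.0622]]
pics/s3.png [[0.0302, 0.066], [0.0306, -0.0639]]
pics/s4.png [[0.0205, 0.0656], [0.021, -0.0622]]
[-8.6  0.5  4.3]
[ 0.2  0.2 -0.8] 0.029972162161467444
23.2917 [-0.1  0.3  0.6]
pics/s5.png [[0.0206, 0.0656], [0.0208, -0.0622]]
```

View pics/c7.png

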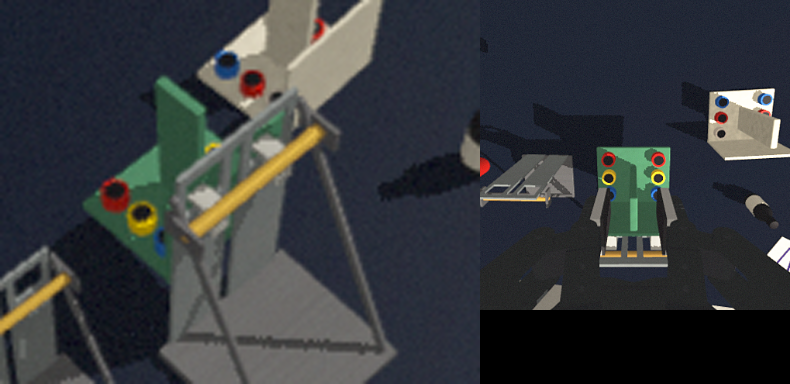

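The shelf is hanging on its own with the bar back at its original position over both tabs. The tray hasn't moved and the arm is clear, so I'm handing it in.

```bash
python3 -c "
from h import *
manip.sign_off(); print(manip.get_time())"
```

```text
the job is handed in; nothing more can be done
the job is handed in; nothing more can be done
```

The larger green shelf is hanging on the larger rack, and I handed the job in after about 23.3 s of the 38 s allowed. `sign_off` gives no verdict, so this rests on my own checks.

- **Insertion:** I gripped the shelf by its fin and passed both tabs through the slots. The bar was measured about 10 mm pushed back, with about 7 N of resistance, until the back met the rack.
- **Push down:** The shelf came to a hard stop at about z = 0.191 m, where home is 0.190 m. The largest force I read was about 29 N, along the push; that is the wrist reading, since I had no separate reading for presses by the arm or gripper body.
- **After release:** The bar measured back at its starting position to within 0.2 mm, lying over both tongues. The shelf hung free, with the arm clear and the contact force near zero.
- **White tray:** It looked unmoved in the pictures; I did not measure its position.
- **Disagreement:** The cameras differed by about 2–3 mm on where the shelf's origin was, so the back met the rack about 2 mm further in than predicted. This was within tolerance, and no check failed.

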